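Rock the jammed thinner bottle out of its spring clip

TASK

The flat thinner bottle is jammed between the sprung jaws of the bottle stand on the airbrush bench. A straight pull only lifts the whole stand, so work the bottle out by rocking it side to side, towards one jaw and then the other, leaning it some eight degrees each way and at least twice to each side while easing it up only as far as each swing lets it come, without lifting, tipping or dragging the stand or disturbing the things around it. Finish still gripping the bottle, upright and at rest, straight above the clip with its foot about two centimetres clear of the jaw posts: do not put it down or let go.

Things in the scene. Friction and masses are not known exactly. Their poses are not given: they have to be found in the camera images.
- bottle: the jammed bottle: white flat rectangular plastic bottle, round black cap, 80 to 150 g. Body 30 mm (own x) by 40 mm (own y), straight sided, 64 mm tall; cap 18 mm diameter, its top 84 mm above the foot. Origin at the centre of its foot, z up to the cap. It starts upright in the stand, foot 14 mm above the bench, axes parallel to the stand's.
- bottle_grip (a point): point on the bottle's axis 50 mm above its foot: centre of a good grasp, fingers on the faces 40 mm apart (closing along the bottle's y) or on those 30 mm apart (along x)
- stand: dark steel base plate 110 mm (own x) by 150 mm (own y), 14 mm thick, with the spring clip in its middle; loose on the bench, about 1.8 kg. Origin at the centre of its underside, z up. Highest points: two fixed posts behind the jaws, tops 38 mm above the bench, 41 to 53 mm out along +y and -y, 40 mm wide. Guides 22 mm high stand 3.5 mm off the bottle's 30 mm apart faces.
- clip (a point): middle of the clip, midway between the jaws, 30 mm above the bench. Jaw friction resists each face of the bottle with 10 to 12 N: both together lift the stand, one alone does not. Lean the bottle here about the stand's x axis: in each swing one side climbs and the other grips, so its middle can rise 20 mm x swing angle in rad (5 mm from 8 deg left to 8 deg right), and stays. Free at 16 mm.
- jaw_left (a joint): aluminium jaw on the stand's +y side: a round bar along the stand's x pressing on the bottle 16 mm above its foot (30 mm above the bench), sprung along y with 18 N at the start, 0.8 N per mm. Value in m, 0 at the start, positive towards the middle, -0.006 to 0.002
- jaw_right (a joint): the same jaw on the stand's -y side
- spare: spare bottle of the same make as the jammed one, standing on the bench beside or beyond the stand, not in it; origin at its foot's centre. Loose; not to be disturbed.
- dropper: small dark dropper bottle, 25 mm diameter, 76 mm tall, near the stand; origin at its foot's centre. Loose; not to be disturbed.
- paint_cup: small open white plastic cup, 52 mm across, 40 mm tall, near the stand; origin at its foot's centre. Loose; not to be disturbed.
- jar: glass jar with black lid, 52 mm diameter, 55 mm tall, near the stand; origin at its foot's centre. Loose; not to be disturbed.
There are look-alikes about, which are no part of the job. What is shaped like the bottle but green is not meant.

How it is judged:
By the outcome, as a careful person would: the job done as asked, in the order asked, and still so for the second after the job is handed in, while the arm keeps its last pose, push and grip.
It also fails if it takes over 48 s, if anything falls off the work surface, if the arm or the gripper's body presses on something with over 40 N, if the wrist force passes 120 N, or if a joint passes its speed limit or range.

ROBOT

A 6-joint arm with a two-finger parallel gripper is mounted at the origin on the work surface. World frame = base frame: x ahead of the robot, y to its left, z up, the work surface at z = 0. Lengths are in m, angles in rad, forces in N, time in s.
With the tool pointing down it reaches from about 0.35 to 0.775 m from the base axis. Payload 7.3 kg.
Tool frame: the origin (TCP) lies at the very end of the fingers, on their centre line; the grasp point (between the pads) lies 19 mm behind it; z points along the fingers, x is the direction in which the jaws open and shut, and the axes are right-handed (so a half turn about z gives the same grasp; the last joint's range is limited). The gripper opens to 92 mm and grips with 3 to 60 N. Pads are 19 mm wide; open, the fingers measure 130 mm over their backs; the gripper's body (75 mm by 190 mm) begins 47 mm behind the grasp point.
Start: joints at [-1.464, 0.342, 1.524, -0, 1.275, -0.146], TCP at [0.131, -0.508, 0.227] pointing down, gripper open.
Joint ranges: [-2.53, 2.53], [-0.77, 2.02], [0.04, 2.7], [-1, 4.14], [0.28, 2.66], [-3.11, 3.11]. Speed limits (rad/s): [2.57, 2.57, 3.14, 3.14, 3.14, 3.14].

INTERFACE

Orientations are given as [roll, pitch, yaw] about the fixed x, y, z axes, in that order (R = Rz(yaw) Ry(pitch) Rx(roll)).
In Python, from cell import robot, read_camera, nets gives the robot as it stands. The module is installed in compiled form; this text tells all that it offers.
- The arm moves only by the tool carry_out, never from a script. Its arguments are lists of equal length, an entry for each row: "translation": the shift along the tool's x, y, z in m, a list of three; "turn": the turn, a rotation vector about the tool's x, y, z in rad, a list of three; "gripper": the gripper's target within -1 to 1 (shut at 1, half-way at 0, fully open at -1). A call has 1 to 10 rows; each row shifts and turns the commanded pose from where the row before left it, along the tool's axes as they then stand; what a row does not reach is not made up. A row lasts 1/10 s, in which the tool goes at most 50 mm and 8.59 degrees, less where a joint would pass 70% of its speed; a pose out of reach is approached as far as the arm can. A call with a gripper value outside its range is refused whole. The fingers move at their own pace and stop on an object; "squeeze" is the grip in N (left out, the last holds). Time passes only in rows, so rows that do not move let the fingers close. It gives the time, the measured TCP pose, the force and the opening at its end, in the units of the state.
- robot.observe(): the state, without advancing time (a new reading comes with each control period).
- read_camera(name): name is "scene" or "top" or "wrist"; returns a dict with "img" (420x560x3 uint8, red, green, blue), "fx", "fy", "cx", "cy" (pixels), "world_from_camera" (4x4, takes a point from camera to world coordinates). Camera axes: x right, y down, z forward; pixel columns grow to the right and rows downward; lengths in m; the calibration is good to about 2 mm. The wrist camera is an equidistant fisheye: a pixel r from the principal point sees the ray r / f radians off the axis. A picture is of the moment at which its call begins. There is no depth.
- robot.hand_in(): hands the job in, once; it reports no verdict.
Trained networks look in a picture, given as the dict that the camera call returned (one of the last four; its "shot" number tells which), for a name from the list of things; names that differ only in an ending like _2 or _b are one class to them, and where a whole thing is asked for, a point or a joint stands for the part that bears it (a point fixed in the world has none). Each returns a list of dicts, best first, with "score" (0 to 1); they miss things now and then, are a little off and sometimes report something else, mostly with a low value. They report only what shows in the picture. A call takes as long as a camera call. They do not tell look-alikes from the thing itself.
- nets.regions_of(picture, name): "region" (420x560 bool, what is visible of it) and "pixel" ([column, row] in pixels, amid what is visible of it).
- nets.tip_of(picture, name): "pixel" ([column, row] in pixels: a listed point, or the origin of a listed thing).
The state is a dict: "time": time; "qpos": joint angles; "qvel": joint speeds; "joint_efforts": joint torques, N m; "tool_pos": TCP position; "tool_rot": TCP orientation; "contact_force": force on the tool from outside, world axes, zero at the start; "torque": the same for the moment, N m; "opening": finger opening in m.
Only numpy, scipy, OpenCV 4.12 (cv2) and the standard library are available. Lean on these libraries where they do the work, as an engineer would, in place of code of your own. Each camera call takes 0.05 s, during which the arm holds its last target. There are 200 camera calls.

## Working session

There is one attempt and no reset: what is moved stays moved. The work goes in short steps, Python scripts to look and compute and a tool call to move; the robot and the scene stay as the last step left them, time stands still between calls to the robot, and variables do not carry over. Pictures are saved under pics/ and viewed, about 8 in all and at most 12, crops included, and the job is handed in when it is done.

Besides the shell and the picture viewer there is one more tool, called after ">>>" in YAML: its name, and indented under it one key for each argument. carry_out: Moves the arm, as the interface text tells. Its arguments: {"type":"object","properties":{"translation":{"type":"array","items":{"type":"array","items":{"type":"number"}}},"turn":{"type":"array","items":{"type":"array","items":{"type":"number"}}},"gripper":{"type":"array","items":{"type":"number"}},"squeeze":{"type":"number"}},"required":["translation","turn","gripper"]}

```bash
mkdir -p pics; cat > h.py <<'E'
import numpy as np, cv2
from cell import robot, read_camera, nets
def ray(c,px):
    T=np.array(c["world_from_camera"]);d=np.array([(px[0]-c["cx"])/c["fx"],(px[1]-c["cy"])/c["fy"],1.])
    return T[:3,3],T[:3,:3]@d
def at_z(c,px,z):
    o,d=ray(c,px);return o+d*(z-o[2])/d[2]
def proj(c,p):
    T=np.array(c["world_from_camera"]);q=T[:3,:3].T@(np.array(p)-T[:3,3]);return np.array([c["cx"]+c["fx"]*q[0]/q[2],c["cy"]+c["fy"]*q[1]/q[2]])
def save(c,n):cv2.imwrite("pics/"+n,c["img"][:,:,::-1])
E
python3 - <<'E'
from h import *
Z=dict(bottle=0.014,bottle_grip=.064,stand=0,clip=.03,spare=0,dropper=0,paint_cup=0,jar=0)
for n in("top","scene"):
    c=read_camera(n);save(c,n+"1.png");print(n,np.round(c["world_from_camera"],3).tolist(),c["fx"])
    for k in Z:
        for r in nets.tip_of(c,k)[:3]:print(k,round(r["score"],2),np.round(r["pixel"]),np.round(at_z(c,r["pixel"],Z[k]),3))
o=robot.observe();print(o)
E
```

```text
top [[0.001, -0.998, 0.07, 0.494], [-0.999, 0.001, 0.033, 0.055], [-0.033, -0.07, -0.997, 1.155], [0.0, 0.0, 0.0, 1.0]] 501.2830754566797
bottle 0.79 [282. 197.] [0.598 0.075 0.014]
bottle 0.68 [356. 226.] [ 0.534 -0.091  0.014]
bottle 0.58 [266. 252.] [0.474 0.111 0.014]
bottle_grip 0.85 [265. 255.] [0.467 0.113 0.064]
bottle_grip 0.74 [342. 264.] [ 0.449 -0.055  0.064]
bottle_grip 0.68 [281. 195.] [0.598 0.077 0.064]
stand 0.69 [353. 186.] [ 0.626 -0.088  0.   ]
stand 0.6 [281. 199.] [0.595 0.079 0.   ]
clip 0.74 [284. 197.] [0.598 0.072 0.03 ]
spare 0.82 [294. 143.] [0.726 0.047 0.   ]
dropper 0.64 [292. 143.] [0.726 0.053 0.   ]
dropper 0.59 [212. 211.] [0.567 0.238 0.   ]
paint_cup 0.7 [353. 185.] [ 0.627 -0.087  0.   ]
jar 0.62 [246. 145.] [0.722 0.161 0.   ]
scene [[-0.782, 0.33, -0.528, 1.048], [0.623, 0.435, -0.65, 0.649], [0.015, -0.838, -0.546, 0.58], [0.0, 0.0, 0.0, 1.0]] 513.3021762529448
bottle 0.89 [258. 202.] [ 0.553 -0.059  0.014]
bottle 0.81 [299. 192.] [ 0.462 -0.038  0.014]
bottle 0.75 [347. 236.] [0.489 0.131 0.014]
bottle_grip 0.67 [282. 221.] [0.598 0.078 0.064
[... 374 characters left out ...]
 0.77 [256. 308.] [0.72  0.168 0.   ]
{'time': 0.9, 'qpos': array([-1.46399832e+00,  3.41950550e-01,  1.52411498e+00, -2.75478489e-06,
        1.27537978e+00, -1.45980779e-01]), 'qvel': array([-0.0021297 ,  0.00106593,  0.00193435, -0.00085462, -0.00097316,
        0.00104032]), 'joint_efforts': array([-5.19054865e-04, -4.31128585e+01, -2.44472319e+01,  7.18639581e-02,
        4.80455090e-02,  1.02997470e-05]), 'tool_pos': array([ 0.13133252, -0.50832633,  0.22676096]), 'tool_rot': array([ 3.14156861e+00, -1.45393220e-04, -1.31801674e+00]), 'contact_force': array([ 0.18225653, -0.06865593, -1.26550071]), 'torque': array([-0.00293281, -0.03626095,  0.02773572]), 'opening': 0.0916560695623991}
```

```bash
python3 -c "
import cv2,numpy as np
a=cv2.imread('pics/top1.png');b=cv2.imread('pics/scene1.png')
cv2.imwrite('pics/both.png',cv2.resize(np.vstack([a,b]),(450,600)) if 0 else a)"
```

```text
(no output)
```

View pics/top1.png

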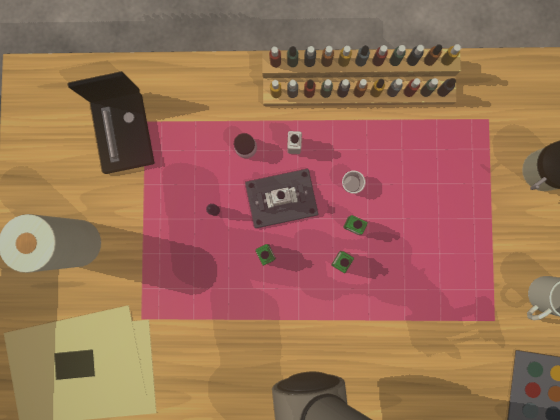

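View pics/scene1.png

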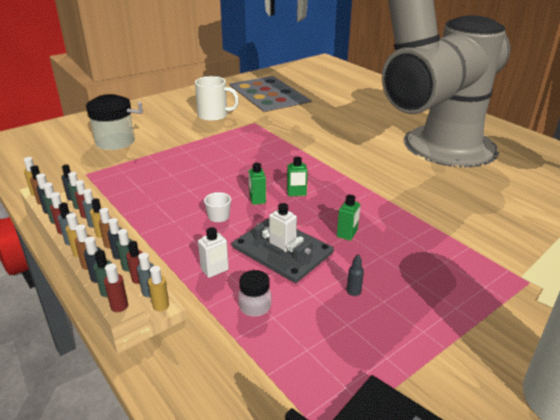

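The stand with the white bottle sits near (0.598, 0.076), with the spare, jar, cup, dropper and green look-alikes around it. Next I'll measure the stand's yaw and its centre.

```bash
python3 - <<'E'
from h import *
c=read_camera("top")
def rect(c,z,cx,cy,half,s,size):
    # output pixel: col -> -y, row -> -x ; s m per px
    pts=[(cx+half,cy+half),(cx+half,cy-half),(cx-half,cy-half),(cx-half,cy+half)]
    src=np.float32([proj(c,(x,y,z)) for x,y in pts]);dst=np.float32([[0,0],[size,0],[size,size],[0,size]])
    return cv2.warpPerspective(c["img"],cv2.getPerspectiveTransform(src,dst),(size,size),flags=cv2.INTER_CUBIC)
im=rect(c,.014,.6,.076,.12,0,560)
cv2.imwrite("pics/rect.png",im[:,:,::-1])
g=im.astype(int);m=((g[:,:,0]<125)&(abs(g[:,:,0]-g[:,:,1])<25)).astype(np.uint8)
m=cv2.morphologyEx(m,cv2.MORPH_CLOSE,np.ones((25,25)));m=cv2.morphologyEx(m,cv2.MORPH_OPEN,np.ones((41,41)))
k=max(cv2.findContours(m,0,2)[0],key=cv2.contourArea);r=cv2.minAreaRect(k);s=.24/560
print("plate",.6+.12-r[0][1]*s,.076+.12-r[0][0]*s,np.array(r[1])*s,r[2])
cv2.imwrite("pics/rm.png",m*255)
for n,z in(("bottle",.0),):
  for r in nets.regions_of(c,n)[:4]:print(r["score"],at_z(c,r["pixel"],.09))
cv2.drawContours(im,[np.int32(cv2.boxPoints(cv2.minAreaRect(k)))],0,(255,255,0),1)
cv2.imwrite("pics/rect.png",im[:,:,::-1])
c2=read_camera("scene");j=c2["img"][190:290,220:350]
E
```

```text
plate 0.5962441144670758 0.07769968959263394 [0.10840462 0.14730161] 78.2317123413086
0.83 [ 0.53021586 -0.08295208  0.09      ]
0.81 [ 0.45298923 -0.05010822  0.09      ]
0.71 [0.59314362 0.0806759  0.09      ]
0.67 [0.47116004 0.10879759 0.09      ]
```

View pics/rect.png

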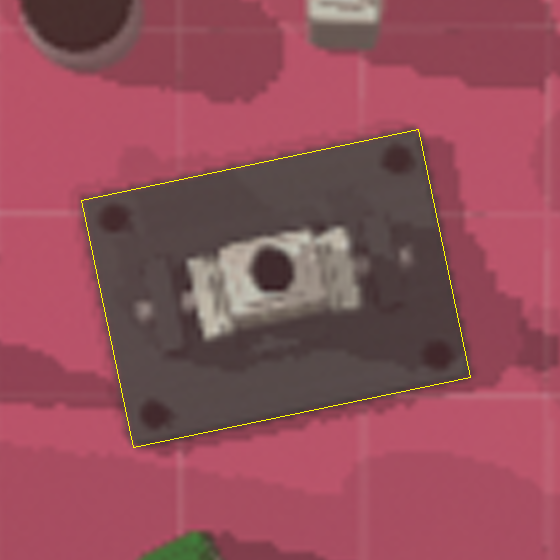

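>>> carry_out:
  translation:
    - [-0.0225, -0.0299, 0]
    - [-0.0225, -0.0299, 0]
    - [-0.0225, -0.0299, 0]
    - [-0.0225, -0.0299, 0]
    - [-0.0225, -0.0299, 0]
    - [-0.0225, -0.0299, 0]
    - [-0.0225, -0.0299, 0]
    - [-0.0225, -0.0299, 0]
    - [-0.0225, -0.0299, 0]
    - [-0.0225, -0.0299, 0]
  turn:
    - [0, 0, 0]
    - [0, 0, 0]
    - [0, 0, 0]
    - [0, 0, 0]
    - [0, 0, 0]
    - [0, 0, 0]
    - [0, 0, 0]
    - [0, 0, 0]
    - [0, 0, 0]
    - [0, 0, 0]
  gripper: [-1, -1, -1, -1, -1, -1, -1, -1, -1, -1]

```text
time: 2.05
tool_pos: [0.3654, -0.2144, 0.2269]
tool_rot: [-3.141, -0.001, -1.318]
contact_force: [0.2, -1.0, 0.1]
opening: 0.0918
```

>>> carry_out:
  translation:
    - [-0.0225, -0.0299, 0]
    - [-0.0225, -0.0299, 0]
    - [-0.0225, -0.0299, 0]
    - [-0.0225, -0.0299, 0]
    - [-0.0225, -0.0299, 0]
    - [-0.0225, -0.0299, 0]
    - [-0.0225, -0.0299, 0]
    - [-0.0225, -0.0299, 0]
    - [-0.0225, -0.0299, 0]
    - [-0.0225, -0.0299, 0]
  turn:
    - [0, 0, 0]
    - [0, 0, 0]
    - [0, 0, 0]
    - [0, 0, 0]
    - [0, 0, 0]
    - [0, 0, 0]
    - [0, 0, 0]
    - [0, 0, 0]
    - [0, 0, 0]
    - [0, 0, 0.047]
  gripper: [-1, -1, -1, -1, -1, -1, -1, -1, -1, -1]

```text
time: 3.05
tool_pos: [0.5986, 0.0783, 0.2267]
tool_rot: [-3.142, -0.0, -1.365]
contact_force: [0.4, -0.5, 0.3]
opening: 0.0915
```

>>> carry_out:
  translation:
    - [0, 0, 0]
    - [0, 0, 0]
    - [0, 0, 0]
  turn:
    - [0, 0, 0]
    - [0, 0, 0]
    - [0, 0, 0]
  gripper: [-1, -1, -1]

```text
time: 3.35
tool_pos: [0.5972, 0.0762, 0.2266]
tool_rot: [3.141, -0.0, -1.365]
contact_force: [-0.1, 0.0, -0.5]
opening: 0.0923
```

```bash
cat >> h.py <<'E'
def fproj(c,p):
    T=np.array(c["world_from_camera"]);q=T[:3,:3].T@(np.array(p)-T[:3,3]);t=np.arctan2(np.hypot(q[0],q[1]),q[2]);u=q[:2]/max(np.hypot(q[0],q[1]),1e-9)
    return np.array([c["cx"],c["cy"]])+c["fx"]*t*u
def frect(c,z,cx,cy,half,size):
    X=cx+half-np.arange(size)*2*half/size;Y=cy+half-np.arange(size)*2*half/size
    T=np.array(c["world_from_camera"]);P=np.stack(np.broadcast_arrays(X[:,None],Y[None,:],z),-1)-T[:3,3]
    q=P@T[:3,:3];r=np.hypot(q[...,0],q[...,1]);k=c["fx"]*np.arctan2(r,q[...,2])/np.maximum(r,1e-9)
    return cv2.remap(c["img"],np.float32(c["cx"]+k*q[...,0]),np.float32(c["cy"]+k*q[...,1]),cv2.INTER_CUBIC)
def plate(im,cx,cy,half):
    g=im.astype(int);m=((g[:,:,0]<125)&(abs(g[:,:,0]-g[:,:,1])<25)).astype(np.uint8)
    m=cv2.morphologyEx(m,cv2.MORPH_CLOSE,np.ones((25,25)));m=cv2.morphologyEx(m,cv2.MORPH_OPEN,np.ones((41,41)))
    k=max(cv2.findContours(m,0,2)[0],key=cv2.contourArea);r=cv2.minAreaRect(k);s=2*half/len(im)
    return (cx+half-r[0][1]*s,cy+half-r[0][0]*s),np.array(r[1])*s,r[2],np.int32(cv2.boxPoints(r))
E
python3 - <<'E'
from h import *
o=robot.observe();print(o["time"],o["tool_pos"],o["tool_rot"],o["qpos"],o["contact_force"])
c=read_camera("wrist");save(c,"w1.png");print(np.round(c["world_from_camera"],3).tolist())
im=frect(c,.014,.6,.076,.12,560);p=plate(im,.6,.076,.12);print(p[:3])
cv2.drawContours(im,[p[3]],0,(255,255,0),1)
im2=frect(c,.078,.6,.076,.12,560)
cv2.imwrite("pics/w1r.png",cv2.resize(np.hstack([im,im2])[:,:,::-1],(800,400)))
print(fproj(c,(.596,.0777,.098)),fproj(c,(.596,.0777,.014)))
E
```

```text
3.35 [0.59721118 0.07619263 0.22658751] [ 3.14080723e+00 -3.01305461e-04 -1.36514230e+00] [-1.04672922e-04  4.85692918e-01  1.29864741e+00 -4.65933086e-04
  1.35795964e+00  1.36513633e+00] [-0.09928849  0.0131947  -0.5423874 ]
[[0.203, -0.941, -0.271, 0.67], [-0.979, -0.195, -0.057, 0.09], [0.0, 0.277, -0.961, 0.385], [0.0, 0.0, 0.0, 1.0]]
((0.59736818586077, 0.0767056623186384), array([0.10913467, 0.14860708]), 78.3540267944336)
[273.22516683 204.0752368 ] [273.95146626 185.77288872]
```

View pics/w1r.png

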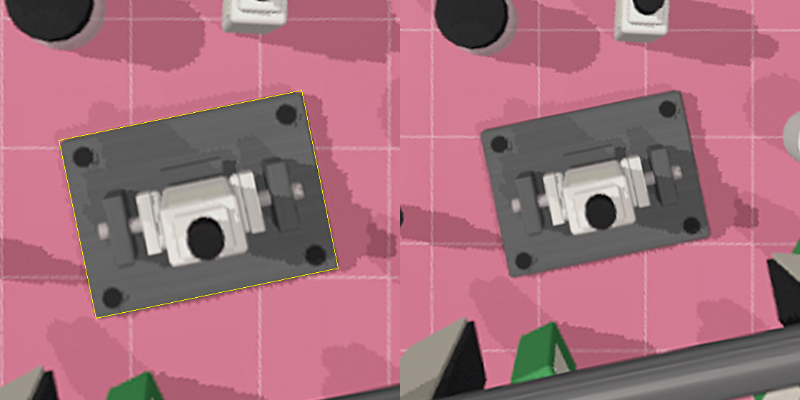

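The wrist view puts the plate at (0.5974, 0.0767) with yaw about 11.7°. The bottle cap lies on its centre, and the tool is aligned within 0.5 mm. Now I'll descend and grip.

>>> carry_out:
  translation:
    - [0, 0, 0.024]
    - [0, 0, 0.024]
    - [0, 0, 0.024]
    - [0, 0, 0.024]
    - [0, 0, 0.024]
    - [0, 0, 0.02]
    - [0, 0, 0.015]
    - [0, 0, 0.012]
    - [0, 0, 0.008]
    - [0, 0, 0.0046]
  turn:
    - [0, 0, 0]
    - [0, 0, 0]
    - [0, 0, 0]
    - [0, 0, 0]
    - [0, 0, 0]
    - [0, 0, 0]
    - [0, 0, 0]
    - [0, 0, 0]
    - [0, 0, 0]
    - [0, 0, 0.002]
  gripper: [-1, -1, -1, -1, -1, -1, -1, -1, -1, -1]

```text
time: 4.4
tool_pos: [0.5977, 0.0765, 0.0468]
tool_rot: [3.141, -0.0, -1.368]
contact_force: [0.2, 0.9, 0.7]
opening: 0.0916
```

>>> carry_out:
  translation:
    - [0, 0, 0]
    - [0, 0, 0]
    - [0, 0, 0]
    - [0, 0, 0]
    - [0, 0, 0]
    - [0, 0, 0]
    - [0, 0, 0]
    - [0, 0, 0]
    - [0, 0, 0]
    - [0, 0, 0]
  turn:
    - [0, 0, 0]
    - [0, 0, 0]
    - [0, 0, 0]
    - [0, 0, 0]
    - [0, 0, 0]
    - [0, 0, 0]
    - [0, 0, 0]
    - [0, 0, 0]
    - [0, 0, 0]
    - [0, 0, 0]
  gripper: [1, 1, 1, 1, 1, 1, 1, 1, 1, 1]
  squeeze: 45

```text
time: 5.4
tool_pos: [0.5978, 0.0772, 0.0472]
tool_rot: [-3.141, 0.0, -1.367]
contact_force: [-0.6, 2.4, 1.9]
opening: 0.0397
```

```bash
cat > plan.py <<'E'
# tool-frame rows between (theta,h) states; theta>0 = rotation about tool y; pivot 17mm below TCP at h=0
import sys,numpy as np
from scipy.spatial.transform import Rotation as R
L0=float(sys.argv[1]);st=eval(sys.argv[2])
def pose(t,h):  # frame: x,z as tool (z down), pivot at origin
    r=R.from_euler('y',t);return r.apply([0,0,-(L0+h)]),r
for (t0,h0,_),(t1,h1,n) in zip(st,st[1:]):
    cur=pose(np.radians(t0),h0/1e3)
    s=np.arange(1,n+1)/n
    T=[];
    for u in s:
        p,r=pose(np.radians(t0+(t1-t0)*u),(h0+(h1-h0)*u)/1e3)
        d=cur[1].inv().apply(p-cur[0]);T.append([round(d[0],4),0,round(d[2],4)]);
        # accumulate rounded
        cur=(cur[0]+cur[1].apply(T[-1]),r)
    print((t0,h0),"->",(t1,h1),"turn_y/row",round(np.radians(t1-t0)/n,4));print(T)
E
python3 plan.py .017 "[(0,0,0),(8.5,2.7,10),(-8.5,7.7,20),(8.5,12.5,20),(-8.5,15.7,20),(0,17.5,10)]"
python3 -c "
from h import *
o=robot.observe();print(o)
c=read_camera('wrist');save(c,'w2.png')"
```

```text
(0, 0) -> (8.5, 2.7) turn_y/row 0.0148
[[np.float64(-0.0003), 0, np.float64(-0.0003)], [np.float64(-0.0002), 0, np.float64(-0.0002)], [np.float64(-0.0003), 0, np.float64(-0.0003)], [np.float64(-0.0002), 0, np.float64(-0.0003)], [np.float64(-0.0003), 0, np.float64(-0.0002)], [np.float64(-0.0003), 0, np.float64(-0.0003)], [np.float64(-0.0003), 0, np.float64(-0.0003)], [np.float64(-0.0003), 0, np.float64(-0.0002)], [np.float64(-0.0002), 0, np.float64(-0.0003)], [np.float64(-0.0003), 0, np.float64(-0.0003)]]
(8.5, 2.7) -> (-8.5, 7.7) turn_y/row -0.0148
[[np.float64(0.0003), 0, np.float64(-0.0002)], [np.float64(0.0003), 0, np.float64(-0.0003)], [np.float64(0.0003), 0, np.float64(-0.0002)], [np.float64(0.0003), 0, np.float64(-0.0003)], [np.float64(0.0003), 0, np.float64(-0.0002)], [np.float64(0.0003), 0, np.float64(-0.0003)], [np.float64(0.0003), 0, np.float64(-0.0002)], [np.float64(0.0004), 0, np.float64(-0.0003)], [np.float64(0.0003), 0, np.float64(-0.0002)], [np.float64(0.0003), 0, np.float64(-0.0003)], [np.float64(0.0004), 0, np.float64(-0.0002)], [np.float64(0.0003), 0, np.float64(-0.
[... 2795 characters left out ...]
], [np.float64(-0.0005), 0, np.float64(-0.0002)]]
{'time': 5.4, 'qpos': array([1.16885972e-03, 6.66993185e-01, 1.51304666e+00, 2.20589630e-04,
       9.61486844e-01, 1.36800356e+00]), 'qvel': array([ 0.00028126,  0.00123563, -0.00112627,  0.00178534, -0.0007787 ,
       -0.00022168]), 'joint_efforts': array([-1.26308832e+00, -5.36540866e+01, -1.98907149e+01, -4.29451950e-01,
       -2.28443141e-01,  3.31263081e-02]), 'tool_pos': array([0.59777319, 0.0771563 , 0.04717408]), 'tool_rot': array([-3.14149162e+00,  1.63911862e-04, -1.36696093e+00]), 'contact_force': array([-0.61141339,  2.41828219,  1.85026249]), 'torque': array([0.34857894, 0.18942484, 0.03716986]), 'opening': 0.0397243968211592}
```

View pics/w2.png

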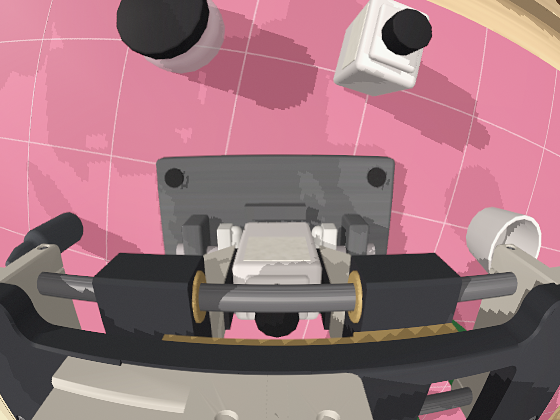

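The wrist view (picture 5) shows both fingers on the 40 mm faces, clear of the posts, with an opening of 39.7 mm. First lean:

>>> carry_out:
  translation:
    - [-0.0003, 0, -0.0003]
    - [-0.0002, 0, -0.0002]
    - [-0.0003, 0, -0.0003]
    - [-0.0002, 0, -0.0003]
    - [-0.0003, 0, -0.0002]
    - [-0.0003, 0, -0.0003]
    - [-0.0003, 0, -0.0003]
    - [-0.0003, 0, -0.0002]
    - [-0.0002, 0, -0.0003]
    - [-0.0003, 0, -0.0003]
  turn:
    - [0, 0.0148, 0]
    - [0, 0.0148, 0]
    - [0, 0.0148, 0]
    - [0, 0.0148, 0]
    - [0, 0.0148, 0]
    - [0, 0.0148, 0]
    - [0, 0.0148, 0]
    - [0, 0.0148, 0]
    - [0, 0.0148, 0]
    - [0, 0.0148, 0]
  gripper: [1, 1, 1, 1, 1, 1, 1, 1, 1, 1]

```text
time: 6.45
tool_pos: [0.5971, 0.0802, 0.0495]
tool_rot: [-3.141, -0.149, -1.367]
contact_force: [-1.2, 5.6, 1.1]
opening: 0.04
```

```bash
cat > chk.py <<'E'
from h import *
import sys
from scipy.spatial.transform import Rotation as R
o=robot.observe();r=R.from_euler('xyz',o["tool_rot"]).as_matrix();z=r[:,2]
ys=np.array([-np.sin(.2042),np.cos(.2042),0]);xs=np.array([np.cos(.2042),np.sin(.2042),0])
# lean: top of bottle (=-z) toward +stand y / +stand x
print("t",o["time"],"lean y",np.degrees(np.arcsin(-z@ys)),"lean x",np.degrees(np.arcsin(-z@xs)))
p=o["tool_pos"];foot=p+z*.033;piv=p+z*((p[2]-.03)/-z[2])
c0=np.array([.5974,.0767,0])
print("tcp",p.round(4),"foot z",foot[2].round(4),"axis@30mm rel clip y,x mm",((piv-c0)@ys*1e3).round(1),((piv-c0)@xs*1e3).round(1),"h mm",((.016-np.linalg.norm(p-piv)+0)*0+ (np.linalg.norm(p-piv)-.017)*1e3).round(2))
print("F",o["contact_force"].round(1),"M",o["torque"].round(2),"open",o["opening"])
E
python3 chk.py
```

```text
t 6.45 lean y 8.514238143004697 lean x -0.0022765344524010404
tcp [0.5971 0.0802 0.0495] foot z 0.0169 axis@30mm rel clip y,x mm 0.6 0.4 h mm 2.75
F [-1.2  5.6  1.1] M [1.76 0.34 0.04] open 0.039967121740619824
```

>>> carry_out:
  translation:
    - [0.0002, 0, -0.0002]
    - [0.0002, 0, -0.0003]
    - [0.0002, 0, -0.0002]
    - [0.0002, 0, -0.0003]
    - [0.0002, 0, -0.0002]
    - [0.0003, 0, -0.0003]
    - [0.0003, 0, -0.0002]
    - [0.0004, 0, -0.0003]
    - [0.0003, 0, -0.0002]
    - [0.0003, 0, -0.0003]
  turn:
    - [0, -0.0148, 0]
    - [0, -0.0148, 0]
    - [0, -0.0148, 0]
    - [0, -0.0148, 0]
    - [0, -0.0148, 0]
    - [0, -0.0148, 0]
    - [0, -0.0148, 0]
    - [0, -0.0148, 0]
    - [0, -0.0148, 0]
    - [0, -0.0148, 0]
  gripper: [1, 1, 1, 1, 1, 1, 1, 1, 1, 1]

```text
time: 7.45
tool_pos: [0.5977, 0.0773, 0.0524]
tool_rot: [-3.141, 0.001, -1.367]
contact_force: [0.7, 0.9, -0.6]
opening: 0.0399
```

```bash
python3 chk.py; python3 - <<'E'
from h import *
for n in("top",):
    c=read_camera(n);save(c,"t_mid.png")
    print(abs(c["img"].astype(int)).mean())
E
```

```text
t 7.45 lean y -0.05402123516414433 lean x -0.005975804899144226
tcp [0.5977 0.0773 0.0524] foot z 0.0194 axis@30mm rel clip y,x mm 0.5 0.4 h mm 5.42
F [ 0.7  0.9 -0.6] M [-0.12 -0.05  0.02] open 0.0399202175426574
117.25116921768708
```

>>> carry_out:
  translation:
    - [0.0004, 0, -0.0002]
    - [0.0003, 0, -0.0003]
    - [0.0003, 0, -0.0002]
    - [0.0004, 0, -0.0003]
    - [0.0003, 0, -0.0002]
    - [0.0004, 0, -0.0003]
    - [0.0003, 0, -0.0002]
    - [0.0004, 0, -0.0003]
    - [0.0004, 0, -0.0002]
    - [0.0003, 0, -0.0003]
  turn:
    - [0, -0.0148, 0]
    - [0, -0.0148, 0]
    - [0, -0.0148, 0]
    - [0, -0.0148, 0]
    - [0, -0.0148, 0]
    - [0, -0.0148, 0]
    - [0, -0.0148, 0]
    - [0, -0.0148, 0]
    - [0, -0.0148, 0]
    - [0, -0.0148, 0]
  gripper: [1, 1, 1, 1, 1, 1, 1, 1, 1, 1]

```text
time: 8.5
tool_pos: [0.5984, 0.0738, 0.0545]
tool_rot: [3.142, 0.149, -1.367]
contact_force: [0.2, 1.7, 1.5]
opening: 0.0399
```

```bash
python3 chk.py; python3 - <<'E'
from h import *
c=read_camera("scene");save(c,"s_mid.png")
cv2.imwrite("pics/s_cmp.png",np.hstack([cv2.resize(i[190:300,210:340],None,fx=3,fy=3,interpolation=2) for i in (cv2.imread("pics/scene1.png"),c["img"][:,:,::-1])]))
E
```

```text
t 8.5 lean y -8.543569295307726 lean x -0.0020483049008335574
tcp [0.5984 0.0738 0.0545] foot z 0.0218 axis@30mm rel clip y,x mm 0.6 0.4 h mm 7.73
F [0.2 1.7 1.5] M [-0.31 -0.15 -0.01] open 0.039904329044480824
```

View pics/s_cmp.png

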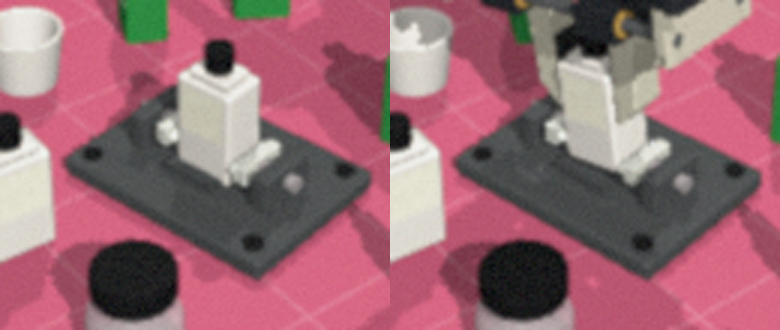

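Side by side, the stand hasn't moved, and the bottle is leaning and has climbed in the clip. The forces are small. Third and fourth swings:

>>> carry_out:
  translation:
    - [-0.0004, 0, -0.0002]
    - [-0.0003, 0, -0.0003]
    - [-0.0004, 0, -0.0002]
    - [-0.0004, 0, -0.0002]
    - [-0.0004, 0, -0.0003]
    - [-0.0004, 0, -0.0002]
    - [-0.0004, 0, -0.0003]
    - [-0.0004, 0, -0.0002]
    - [-0.0004, 0, -0.0002]
    - [-0.0004, 0, -0.0003]
  turn:
    - [0, 0.0148, 0]
    - [0, 0.0148, 0]
    - [0, 0.0148, 0]
    - [0, 0.0148, 0]
    - [0, 0.0148, 0]
    - [0, 0.0148, 0]
    - [0, 0.0148, 0]
    - [0, 0.0148, 0]
    - [0, 0.0148, 0]
    - [0, 0.0148, 0]
  gripper: [1, 1, 1, 1, 1, 1, 1, 1, 1, 1]

```text
time: 9.55
tool_pos: [0.5976, 0.0775, 0.0574]
tool_rot: [-3.142, -0.001, -1.367]
contact_force: [-0.1, 1.5, -2.7]
opening: 0.0397
```

>>> carry_out:
  translation:
    - [-0.0004, 0, -0.0002]
    - [-0.0004, 0, -0.0002]
    - [-0.0004, 0, -0.0003]
    - [-0.0004, 0, -0.0002]
    - [-0.0004, 0, -0.0003]
    - [-0.0004, 0, -0.0002]
    - [-0.0005, 0, -0.0002]
    - [-0.0004, 0, -0.0003]
    - [-0.0004, 0, -0.0002]
    - [-0.0005, 0, -0.0002]
  turn:
    - [0, 0.0148, 0]
    - [0, 0.0148, 0]
    - [0, 0.0148, 0]
    - [0, 0.0148, 0]
    - [0, 0.0148, 0]
    - [0, 0.0148, 0]
    - [0, 0.0148, 0]
    - [0, 0.0148, 0]
    - [0, 0.0148, 0]
    - [0, 0.0148, 0]
  gripper: [1, 1, 1, 1, 1, 1, 1, 1, 1, 1]

```text
time: 10.55
tool_pos: [0.5968, 0.0816, 0.0595]
tool_rot: [-3.142, -0.149, -1.367]
contact_force: [-1.5, 1.6, -0.1]
opening: 0.0396
```

```bash
python3 chk.py; python3 - <<'E'
from h import *
c=read_camera("scene");save(c,"s_mid2.png")
cv2.imwrite("pics/s_cmp2.png",np.hstack([cv2.resize(i[190:300,210:340],None,fx=3,fy=3,interpolation=2) for i in (cv2.imread("pics/s_mid.png"),c["img"][:,:,::-1])]))
E
```

```text
t 10.55 lean y 8.565567529227609 lean x -0.0012911314996552968
tcp [0.5968 0.0816 0.0595] foot z 0.0269 axis@30mm rel clip y,x mm 0.5 0.4 h mm 12.82
F [-1.5  1.6 -0.1] M [ 0.67  0.29 -0.01] open 0.039579951495146266
```

View pics/s_cmp2.png

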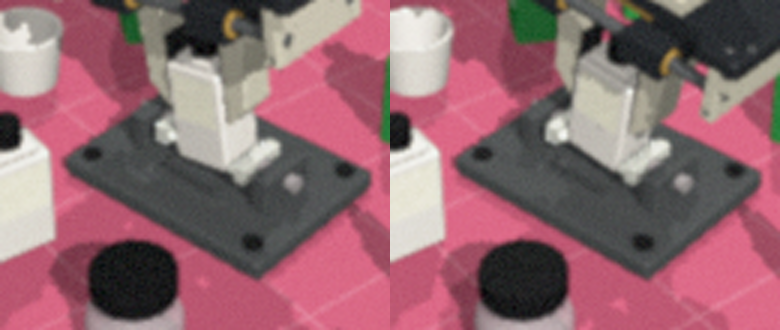

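The stand is still in place. Fourth swing, then back upright while it comes free.

```bash
python3 plan.py .017 "[(8.5,12.8,0),(-8.5,16.5,20),(0,19.5,10)]" | sed 's/np.float64(\([-.0-9]*\))/\1/g'
```

```text
(8.5, 12.8) -> (-8.5, 16.5) turn_y/row -0.0148
[[0.0004, 0, -0.0002], [0.0005, 0, -0.0002], [0.0004, 0, -0.0001], [0.0005, 0, -0.0002], [0.0005, 0, -0.0002], [0.0004, 0, -0.0002], [0.0005, 0, -0.0002], [0.0004, 0, -0.0002], [0.0005, 0, -0.0001], [0.0005, 0, -0.0002], [0.0004, 0, -0.0002], [0.0005, 0, -0.0002], [0.0005, 0, -0.0002], [0.0005, 0, -0.0001], [0.0005, 0, -0.0002], [0.0004, 0, -0.0002], [0.0005, 0, -0.0002], [0.0005, 0, -0.0002], [0.0005, 0, -0.0002], [0.0005, 0, -0.0001]]
(-8.5, 16.5) -> (0, 19.5) turn_y/row 0.0148
[[-0.0005, 0, -0.0003], [-0.0005, 0, -0.0003], [-0.0005, 0, -0.0003], [-0.0005, 0, -0.0003], [-0.0006, 0, -0.0003], [-0.0005, 0, -0.0003], [-0.0005, 0, -0.0003], [-0.0005, 0, -0.0003], [-0.0006, 0, -0.0003], [-0.0005, 0, -0.0003]]
```

>>> carry_out:
  translation:
    - [0.0004, 0, -0.0002]
    - [0.0005, 0, -0.0002]
    - [0.0004, 0, -0.0001]
    - [0.0005, 0, -0.0002]
    - [0.0005, 0, -0.0002]
    - [0.0004, 0, -0.0002]
    - [0.0005, 0, -0.0002]
    - [0.0004, 0, -0.0002]
    - [0.0005, 0, -0.0001]
    - [0.0005, 0, -0.0002]
  turn:
    - [0, -0.0148, 0]
    - [0, -0.0148, 0]
    - [0, -0.0148, 0]
    - [0, -0.0148, 0]
    - [0, -0.0148, 0]
    - [0, -0.0148, 0]
    - [0, -0.0148, 0]
    - [0, -0.0148, 0]
    - [0, -0.0148, 0]
    - [0, -0.0148, 0]
  gripper: [1, 1, 1, 1, 1, 1, 1, 1, 1, 1]

```text
time: 11.6
tool_pos: [0.5978, 0.0773, 0.0613]
tool_rot: [-3.142, 0.001, -1.367]
contact_force: [-0.4, 1.7, 0.8]
opening: 0.0398
```

>>> carry_out:
  translation:
    - [0.0004, 0, -0.0002]
    - [0.0005, 0, -0.0002]
    - [0.0005, 0, -0.0002]
    - [0.0005, 0, -0.0001]
    - [0.0005, 0, -0.0002]
    - [0.0004, 0, -0.0002]
    - [0.0005, 0, -0.0002]
    - [0.0005, 0, -0.0002]
    - [0.0005, 0, -0.0002]
    - [0.0005, 0, -0.0001]
  turn:
    - [0, -0.0148, 0]
    - [0, -0.0148, 0]
    - [0, -0.0148, 0]
    - [0, -0.0148, 0]
    - [0, -0.0148, 0]
    - [0, -0.0148, 0]
    - [0, -0.0148, 0]
    - [0, -0.0148, 0]
    - [0, -0.0148, 0]
    - [0, -0.0148, 0]
  gripper: [1, 1, 1, 1, 1, 1, 1, 1, 1, 1]

```text
time: 12.6
tool_pos: [0.5982, 0.075, 0.0638]
tool_rot: [-3.141, 0.153, -1.367]
contact_force: [-2.6, 10.0, 5.0]
opening: 0.0397
```

```bash
python3 chk.py; python3 - <<'E'
from h import *
c=read_camera("scene");save(c,"s_mid3.png")
cv2.imwrite("pics/s_cmp3.png",np.hstack([cv2.resize(i[190:300,210:340],None,fx=3,fy=3,interpolation=2) for i in (cv2.imread("pics/s_mid.png"),c["img"][:,:,::-1])]))
E
```

```text
t 12.6 lean y -8.790255633500763 lean x -0.014874992390660834
tcp [0.5982 0.075  0.0638] foot z 0.0311 axis@30mm rel clip y,x mm 3.4 0.5 h mm 17.16
F [-2.6 10.   5. ] M [ 1.99  0.53 -0.02] open 0.03969698610304295
```

View pics/s_cmp3.png

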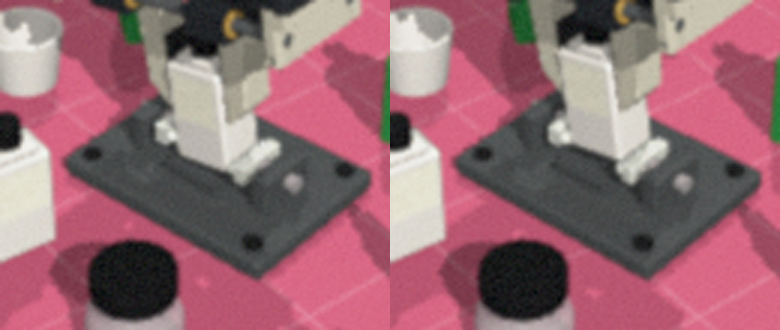

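One jaw has let go and the other is pushing sideways with 10 N. The stand looks still. I'll return upright with slightly more rise and give way sideways.

>>> carry_out:
  translation:
    - [-0.0009, 0, -0.0004]
    - [-0.0008, 0, -0.0005]
    - [-0.0007, 0, -0.0005]
    - [-0.0006, 0, -0.0005]
    - [-0.0006, 0, -0.0005]
    - [-0.0005, 0, -0.0006]
    - [-0.0005, 0, -0.0006]
    - [-0.0005, 0, -0.0006]
    - [-0.0005, 0, -0.0008]
    - [-0.0005, 0, -0.001]
  turn:
    - [0, 0.0148, 0]
    - [0, 0.0148, 0]
    - [0, 0.0148, 0]
    - [0, 0.0148, 0]
    - [0, 0.0148, 0]
    - [0, 0.0148, 0]
    - [0, 0.0148, 0]
    - [0, 0.0148, 0]
    - [0, 0.0148, 0]
    - [0, 0.0148, 0]
  gripper: [1, 1, 1, 1, 1, 1, 1, 1, 1, 1]

```text
time: 13.65
tool_pos: [0.5977, 0.0775, 0.0694]
tool_rot: [3.142, -0.002, -1.367]
contact_force: [0.7, 0.1, -1.3]
opening: 0.0396
```

```bash
python3 chk.py
```

```text
t 13.65 lean y 0.1006591247723192 lean x 0.0005524731348732195
tcp [0.5977 0.0775 0.0694] foot z 0.0364 axis@30mm rel clip y,x mm 0.7 0.4 h mm 22.41
F [ 0.7  0.1 -1.3] M [0.03 0.03 0.  ] open 0.039580862982752076
```

The bottle is free: lean 0.1°, and only its weight is on the tool. Lifting to foot z ≈ 58 mm.

>>> carry_out:
  translation:
    - [0, 0, -0.001]
    - [0, 0, -0.002]
    - [0.0001, 0, -0.003]
    - [0.0001, 0, -0.004]
    - [0.0001, 0, -0.004]
    - [0, 0, -0.004]
    - [0, 0, -0.002]
    - [0, 0, -0.001]
    - [0, 0, -0.0006]
    - [0, 0, 0]
  turn:
    - [0, 0, 0]
    - [0, 0, 0]
    - [0, -0.0015, 0]
    - [0, 0, 0]
    - [0, 0, 0]
    - [0, 0, 0]
    - [0, 0, 0]
    - [0, 0, 0]
    - [0, 0, 0]
    - [0, 0, 0]
  gripper: [1, 1, 1, 1, 1, 1, 1, 1, 1, 1]

```text
time: 14.65
tool_pos: [0.5975, 0.0778, 0.0909]
tool_rot: [3.141, 0.001, -1.367]
contact_force: [0.2, -0.3, -2.3]
opening: 0.0396
```

>>> carry_out:
  translation:
    - [0, 0, 0]
    - [0, 0, 0]
    - [0, 0, 0]
    - [0, 0, 0]
    - [0, 0, 0]
  turn:
    - [0, 0, 0]
    - [0, 0, 0]
    - [0, 0, 0]
    - [0, 0, 0]
    - [0, 0, 0]
  gripper: [1, 1, 1, 1, 1]

```text
time: 15.15
tool_pos: [0.5976, 0.0778, 0.091]
tool_rot: [3.141, 0.001, -1.367]
contact_force: [0.6, -0.7, -2.2]
opening: 0.0398
```

```bash
python3 chk.py; python3 - <<'E'
from h import *
c=read_camera("scene");save(c,"s_end.png")
i=cv2.imread("pics/scene1.png");j=c["img"][:,:,::-1]
cv2.imwrite("pics/end.png",np.hstack([cv2.resize(k[150:320,190:380],None,fx=2.1,fy=2.1,interpolation=2) for k in(i,j)]))
# stand/things shift between first and last picture (scene cam), by patch matching
for n,(u,v,w) in dict(plate_l=(236,246,10),plate_front=(296,274,10),plate_r=(330,248,8),jar=(256,295,16),spare=(213,255,16),dropper=(355,280,14),cup=(218,207,12)).items():
    t=cv2.cvtColor(np.ascontiguousarray(i[v-w:v+w,u-w:u+w]),6);s=cv2.cvtColor(np.ascontiguousarray(j[v-w-6:v+w+6,u-w-6:u+w+6]),6)
    m=cv2.matchTemplate(cv2.resize(s,None,fx=4,fy=4),cv2.resize(t,None,fx=4,fy=4),5);_,b,_,l=cv2.minMaxLoc(m);print(n,round(b,2),(l[0]/4-6,l[1]/4-6))
# expected foot corner pixels, bottle yaw .2042
for zf in(.058,):
  for a,b in((.015,.02),(.015,-.02),(-.015,.02)):
    x=.5977+a*np.cos(.2042)-b*np.sin(.2042);y=.077+a*np.sin(.2042)+b*np.cos(.2042);print("foot corner px",proj(c,(x,y,zf)).round(1),"in crop",((proj(c,(x,y,zf))-[190,150])*2.1+[399,0]).round())
E
```

```text
t 15.15 lean y -0.08063860799958723 lean x 0.0059085835646864125
tcp [0.5976 0.0778 0.091 ] foot z 0.058 axis@30mm rel clip y,x mm 1.1 0.4 h mm 43.95
F [ 0.6 -0.7 -2.2] M [ 0.03 -0.02 -0.04] open 0.03978134236809476
plate_l 1.0 (0.0, 0.0)
plate_front 0.98 (-0.25, 0.0)
plate_r 0.98 (0.0, 0.0)
jar 1.0 (0.0, 0.0)
spare 1.0 (0.0, 0.0)
dropper 0.98 (0.0, -0.25)
cup 1.0 (0.0, 0.0)
foot corner px [285.1 231.9] in crop [599. 172.]
foot corner px [267.6 223. ] in crop [562. 153.]
foot corner px [296.2 224.1] in crop [622. 156.]
```

View pics/end.png

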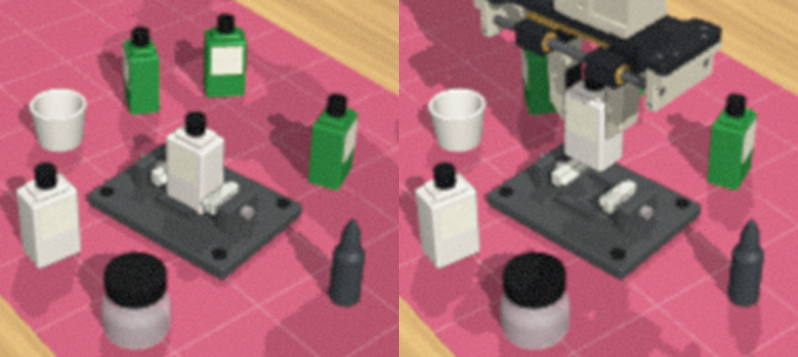

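The foot corner is seen at about (600, 171), against (599, 172) predicted. I'll trim the ~1 mm y offset, let it settle, and hand in.

>>> carry_out:
  translation:
    - [0.0004, 0, 0]
    - [0.0003, 0, 0]
    - [0, 0, 0]
    - [0, 0, 0]
    - [0, 0, 0]
    - [0, 0, 0]
    - [0, 0, 0]
    - [0, 0, 0]
  turn:
    - [0, 0, 0]
    - [0, 0, 0]
    - [0, 0, 0]
    - [0, 0, 0]
    - [0, 0, 0]
    - [0, 0, 0]
    - [0, 0, 0]
    - [0, 0, 0]
  gripper: [1, 1, 1, 1, 1, 1, 1, 1]

```text
time: 16.0
tool_pos: [0.5977, 0.0771, 0.091]
tool_rot: [-3.142, 0.001, -1.367]
contact_force: [-0.6, 0.0, -1.3]
opening: 0.0394
```

```bash
python3 chk.py; python3 -c "
from cell import robot
print(robot.hand_in())"
```

```text
t 16.0 lean y -0.08163799770422937 lean x -0.0005980685401768412
tcp [0.5977 0.0771 0.091 ] foot z 0.058 axis@30mm rel clip y,x mm 0.4 0.4 h mm 44.0
F [-0.6  0.  -1.3] M [-0.02 -0.01 -0.03] open 0.03935510298058242
the job is handed in; nothing more can be done
None
```

The bottle is out of the clip and the job is handed in at 16.0 s. I gripped it on its 40 mm faces and rocked it about the clip four times, twice to each side. It leaned about 8.5° each way (8.8° on the last) and rose only a few millimetres per swing.

**Final state:** It is still gripped and upright, leaning under 0.1°. It is within about 0.5 mm of straight above the clip by my measurement. The foot is at about 58 mm, roughly 20 mm above the posts. The camera view of the foot corner matched that height to within a pixel or two.

**Surroundings:** The before-and-after picture match showed no shift beyond 0.25 pixel for the stand, jar, spare, dropper and cup.

**Not ideal:** At the end of the last lean one jaw let go early. The other pushed the bottle about 3 mm sideways with 10 N. I gave way while bringing it upright, and no movement of the stand showed in the pictures.

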